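Reset the turns counter of a sweet portioner to its zero stop

ROBOT

A 6-joint arm with a two-finger parallel gripper is mounted at the origin on the work surface. World frame = base frame: x ahead of the robot, y to its left, z up, the work surface at z = 0. Lengths are in m, angles in rad, forces in N, time in s.
With the tool pointing down it reaches from about 0.25 to 0.725 m from the base axis. Payload 9.7 kg.
Tool frame: the origin (TCP) lies between the finger pads; the fingertips stand 22 mm ahead of it and the grasp point (between the pads) lies 3 mm ahead of it (env.tip_reach is the distance from the TCP to the fingertips, in m); z points along the fingers, y is the line along which they close (so a half turn about z gives the same grasp; the last joint's range is limited). The gripper opens to 85 mm and grips with 20 to 120 N. Pads are 22 mm wide; open, the fingers measure 114 mm over their backs; the gripper's body (76 mm by 85 mm) begins 54 mm behind the grasp point. The pads swing forward as they close: fully open they stand 13 mm farther back than shut.
Start: joints at [-1.124, 0.087, 0.176, 1.66, 0, 1.571], TCP at [0.238, -0.496, 0.253] pointing down, gripper open.
Joint ranges: [-3.13, 3.13], [-0.85, 1.81], [-1.15, 1.24], [-2.2, 2.28], [-1.44, 1.52], [-3.14, 3.14]. Speed limits (rad/s): [2.22, 2.22, 2.57, 3.14, 3.14, 3.14].

INTERFACE

Orientations are given as a rotation vector (axis times angle).
In Python, from bench import env gives the robot as it stands.
- The arm moves only by the tool drive_tool, never from a script. Its argument "moves" is a list of rows, each a list of 5 numbers: the opening, from 0 (shut) to 1 (fully open), then the shift along the tool's x, y, z in mm, then the turn about the tool's z in degrees. In form: [[hand, tx, ty, tz, spin], ...]. A call has 1 to 5 rows; each row shifts and turns the commanded pose from where the row before left it, along the tool's axes as they then stand; what a row does not reach is not made up. A row lasts 1/8 s, in which the tool goes at most 62.5 mm and 10.7 degrees, less where a joint would pass 70% of its speed; a pose out of reach is approached as far as the arm can. A call with a gripper value outside its range is refused whole. The fingers move at their own pace and stop on an object; the grip force is fixed at half the most. Time passes only in rows, so rows that do not move let the fingers close. It gives the time, the measured TCP pose, the force, the opening and the grip force at its end, in the units of the state.
- env.state(): the state, without advancing time (a new reading comes with each control period).
- env.camera(name): name is "scene" or "top" or "wrist"; returns (picture, depth): 420x560x3 uint8, red, green, blue; 420x560 float32, m along the optical axis (not along the pixel's ray), 0 where there is no reading.
- env.get_calibration(name): a dict with "K" (3x3 intrinsics, pixels), "distortion" ([k1, k2, p1, p2, k3] as OpenCV has them; the pictures are not rectified), "R" (3x3) and "t" (3): a world point X has camera coordinates R X + t; the wrist camera has in their place "tool_from_camera" (4x4, takes a point from camera to tool coordinates, whose origin is the TCP and whose axes are the flange's). Camera axes: x right, y down, z forward; pixel columns grow to the right and rows downward; lengths in m; the calibration is good to about 2 mm. A picture is of the moment at which its call begins: read the wrist's pose just before it. get_calibration takes no time and is no camera call.
- env.finish_job(): hands the job in; it is judged then, once.
Trained networks look in the newest picture that a camera, given by its name, has taken for a name from the list of things; names that differ only in an ending like _2 or _b are one class to them, and where a whole thing is asked for, a point or a joint stands for the part that bears it (a point fixed in the world has none). Each returns a list of dicts, best first, with "p" (0 to 1); they miss things now and then, are a little off and sometimes report something else, mostly with a low value. They report only what shows in the picture. A call takes as long as a camera call.
- env.masks_of(camera, target): "mask" (420x560 bool, what is visible of it) and "point" ([column, row] in pixels, amid what is visible of it).
The state is a dict: "clock": time; "joint_positions": joint angles; "joint_vel": joint speeds; "tau": joint torques, N m; "tool_pos": TCP position; "ee_rot": TCP orientation; "contact_force": force on the tool from outside, world axes, zero at the start; "torque": the same for the moment, N m; "finger_gap": finger opening in m; "grip_force": force on a finger pad.
Only numpy, scipy, OpenCV 4.12 (cv2) and the standard library are available. Lean on these libraries where they do the work, as an engineer would, in place of code of your own. Each camera call takes 0.05 s, during which the arm holds its last target. There are 200 camera calls.

TASK

Zero the portioner's turns counter for the next batch: with a fingertip, push the upright post of the sprung reset arm round clockwise (seen from above), for as many turns as it takes, until it comes up against the zero stop inside; passing the green mark is not proof of it. Press it lightly against the stop for about a second so that it is fully home, never harder than about 15 N, then let go and leave the pointer at zero. Leave the decorated cups and the green clip where they are.

Things in the scene. Friction and masses are not known exactly. Their poses are not given: they have to be found in the camera images.
- counter (a joint): counter reading: angle (rad) of the hub with the red pointer on the white dial, counter-clockwise positive seen from above; 0 = at the hidden zero stop (pointer at the green mark), range 0 to 12, starts between 4 and 9.5, so often over a turn from zero. Stays where left; turns at about 0.8 N at the post. A small red hand on the blue housing turns a quarter as far.
- reset_arm: dark arm over the hub, its top 105 mm above the table, carrying an upright black post (a free-rolling sleeve), 13 mm in diameter, 105 to 145 mm above the table, 45 mm from the axis. A torsion spring joins it to the hub: at the stop the post yields 1 mm per newton and springs back when released. Origin on the dial axis, 89 mm above the table; the post is on its -x side.
- post_top (a point): centre of the top of the black post, 145 mm above the table, 45 mm from the dial axis
- dial_axis (a point): centre of the dial face (a flat white disc, radius 78 mm), 89 mm above the table; the dial's upright turning axis passes through it
- zero_mark (a point): green zero mark on the dial face, 64 mm from the axis, on the side of the outlet slot; the unloaded post and the red pointer lie over this direction when the counter is at 0
- portioner: fixed machine: white deck 85 mm high, reaching from 100 mm in front of (-x) to 115 mm behind (+x) its origin and 110 mm to either side; behind that a blue housing 135 mm high, to 270 mm behind, with a clear hopper of sweets on it (from 190 mm behind, top 175 mm high). Origin on the table under the dial axis, x pointing to the blue housing.
- red_cup: loose red-striped paper cup with sweets, 66 mm wide, 98 mm high; origin at the centre of its underside
- blue_cup: loose blue-striped paper cup with sweets, 66 mm wide, 98 mm high; origin at the centre of its underside
- green_clip: loose green plastic bag clip, 150 x 15 x 11 mm, lying flat; origin at the centre of its underside, long along its y

How it is judged:
On the way:
1. the counter is at its zero stop and the reset arm is pressed against it by the fingers with at least 2 N for 0.3 s (value of joint counter below 0.06 rad and contact force between the fingers and reset_arm above 2 N), for 0.3 s.
At the end, for the whole second after the job is handed in: The counter stands still within 0.06 rad of its zero stop; both cups stand upright and they and the clip are within 20 mm of where they started (value of joint counter below 0.06 rad and velocity of joint counter between -0.05 and 0.05 rad/s and distance of each of red_cup, blue_cup, green_clip from where it was at the start of the episode below 0.02 m and angle between each of red_cup, blue_cup's own z axis and vertical below 0.2 rad); the robot touches nothing.
It fails at once if the reset arm is pushed harder than 20 N (contact force between anything else and reset_arm above 20 N).
It fails at once if the red cup is pushed aside (distance of red_cup from where it was at the start of the episode above 0.02 m).
It fails at once if the blue cup is pushed aside (distance of blue_cup from where it was at the start of the episode above 0.02 m).
It fails at once if the green clip is pushed aside (distance of green_clip from where it was at the start of the episode above 0.02 m).
It also fails if it takes over 70 s, if anything falls off the work surface, if the arm or the gripper's body presses on something with over 40 N, if the wrist force passes 120 N, or if a joint passes its speed limit or range.

## Working session

There is one attempt and no reset: what is moved stays moved. The work goes in short steps, Python scripts to look and compute and a tool call to move; the robot and the scene stay as the last step left them, time stands still between calls to the robot, and variables do not carry over. Pictures are saved under pics/ and viewed, at most 10 in all, crops included, and the job is handed in when it is done.

Besides the shell and the picture viewer there is one more tool, called as a command line: name --pt "numbers of a row" for each row, then --argument value for the rest. drive_tool: Moves the arm, as the interface text tells. Its arguments: {"type":"object","properties":{"moves":{"type":"array"}},"required":["moves"]}

```bash
mkdir -p pics
cat > h.py <<'E'
import numpy as np, cv2
from bench import env
from scipy.spatial.transform import Rotation as Ro
def cal(n,s=None):
    c=env.get_calibration(n);K=np.array(c['K']);d=np.array(c['distortion'])
    if 'R' in c: return K,d,np.array(c['R']),np.array(c['t'])
    T=np.array(c['tool_from_camera']);W=np.eye(4);W[:3,:3]=Ro.from_rotvec(s['ee_rot']).as_matrix();W[:3,3]=s['tool_pos']
    M=np.linalg.inv(W@T);return K,d,M[:3,:3],M[:3,3]
def at_z(n,px,z,s=None):
    K,d,R,t=cal(n,s);u=cv2.undistortPoints(np.array(px,float).reshape(-1,1,2),K,d).reshape(-1,2)
    r=np.c_[u,np.ones(len(u))]@R;o=-R.T@t
    return o+r*((z-o[2])/r[:,2])[:,None]
def proj(n,X,s=None):
    K,d,R,t=cal(n,s);return cv2.projectPoints(np.array(X,float).reshape(-1,1,3),cv2.Rodrigues(R)[0],t,K,d)[0].reshape(-1,2)
def cloud(n,dep,m,s=None):
    K,d,R,t=cal(n,s);v,u=np.nonzero(m&(dep>0));z=dep[v,u]
    p=cv2.undistortPoints(np.c_[u,v].astype(float).reshape(-1,1,2),K,d).reshape(-1,2)
    return (np.c_[p,np.ones(len(p))]*z[:,None]-t)@R
def save(n,im): cv2.imwrite('pics/'+n+'.png',im[:,:,::-1])
E
python3 - <<'E'
from h import *
s=env.state();print(s)
for c in ['top','scene']:
    im,dep=env.camera(c);save(c+'0',im)
    for t in ['post_top','reset_arm','dial_axis','zero_mark','portioner','red_cup','blue_cup','green_clip']:
        for r in env.masks_of(c,t)[:2]:
            P=cloud(c,dep,r['mask'],s)
            print(c,t,round(r['p'],2),np.round(r['point']),r['mask'].sum(),P.min(0).round(3),P.max(0).round(3),np.median(P,0).round(3))
E
```

```text
{'clock': 0.0, 'joint_positions': array([-1.12398645e+00,  8.74683217e-02,  1.75109375e-01,  1.65977360e+00,
        1.02761790e-05,  1.57080364e+00]), 'joint_vel': array([ 0.00103936, -0.00069417,  0.00177856,  0.00142513,  0.00098182,
       -0.00035562]), 'tau': array([-1.45513523e-04, -5.20381308e+01,  4.64808047e+01,  1.61599758e-02,
       -2.91607898e-05,  1.10323919e-05]), 'tool_pos': array([ 0.23756742, -0.4958281 ,  0.2525658 ]), 'ee_rot': array([-3.06224977e+00, -6.95723283e-01,  4.49101688e-04]), 'contact_force': array([ 1.0117838 , -0.2564297 , -0.93531443]), 'torque': array([-0.04490016, -0.02182418,  0.02873845]), 'grip_force': 0.0, 'finger_gap': 0.08569555099887934}
top post_top 0.7 [352. 212.] 307 [ 0.473 -0.123  0.088] [ 0.499 -0.06   0.149] [ 0.481 -0.098  0.105]
top reset_arm 0.74 [349. 211.] 253 [ 0.473 -0.12   0.091] [ 0.498 -0.06   0.149] [ 0.482 -0.1    0.106]
top dial_axis 0.85 [334. 170.] 24869 [ 0.353 -0.245 -0.003] [0.835 0.09  0.179] [ 0.565 -0.071  0.09 ]
top zero_mark 0.75 [335. 166.] 25111 [ 0.353 -0.261 -0.005] [0.846 0.097 0.179] [ 0.565 -0.071  0.09
[... 543 characters left out ...]
0.] 229 [ 0.452 -0.137  0.087] [ 0.496 -0.056  0.145] [ 0.483 -0.083  0.104]
scene dial_axis 0.67 [211. 215.] 16901 [ 0.354 -0.289 -0.003] [0.773 0.095 0.177] [ 0.649 -0.022  0.091]
scene dial_axis 0.46 [241. 171.] 202 [ 0.46  -0.137  0.087] [ 0.496 -0.056  0.145] [ 0.483 -0.087  0.104]
scene zero_mark 0.65 [212. 219.] 17145 [ 0.293 -0.337 -0.006] [0.773 0.095 0.177] [ 0.648 -0.023  0.09 ]
scene portioner 0.59 [211. 218.] 17326 [ 0.283 -0.337 -0.006] [0.773 0.095 0.177] [ 0.648 -0.023  0.09 ]
scene red_cup 0.64 [180. 165.] 735 [ 0.48  -0.399 -0.004] [ 0.585 -0.182  0.097] [ 0.54  -0.269  0.058]
scene blue_cup 0.96 [312. 215.] 907 [ 0.375  0.038 -0.004] [0.457 0.1   0.098] [0.436 0.079 0.058]
```

View pics/top0.png

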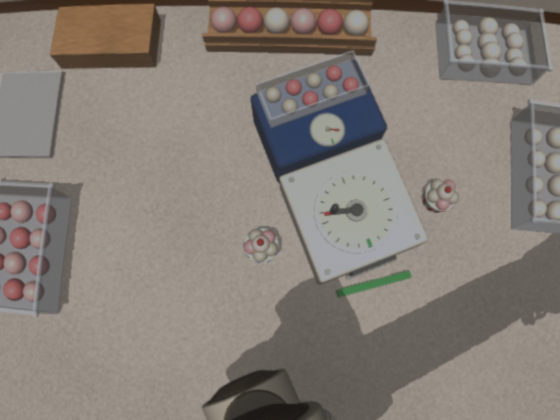

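View pics/scene0.png

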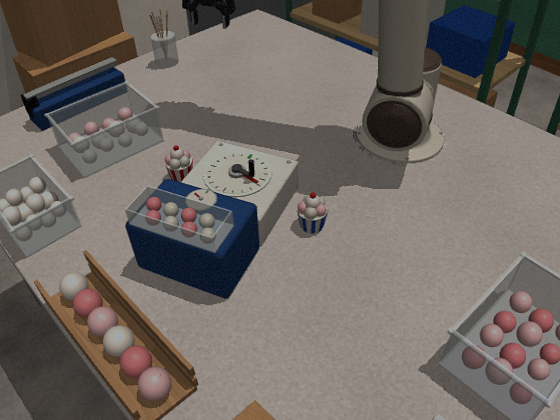

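The top view shows the dial hub near (356,210), the post and pointer pointing left at about (333,210), and the green mark at (369,243). The clip is just in front of the deck at (375,284), and the cups are at (262,244) and (441,195). In the scene view the post is at (251,168). Next I fit the axis from the deck outline and check it against the dial.

```bash
cat > fit.py <<'E'
from h import *
im,dep=env.camera('top');s=env.state()
P=cloud('top',dep,np.ones(dep.shape,bool))
m=(abs(P[:,2]-.087)<.008)&(abs(P[:,0]-.48)<.17)&(abs(P[:,1]+.1)<.17)
Q=P[m];print(len(Q))
# keep the biggest blob (2 mm grid)
g=np.zeros((200,200),np.uint8);ij=((Q[:,:2]-[.3,-.3])/.002).astype(int);g[ij[:,0],ij[:,1]]=1
g=cv2.morphologyEx(g,cv2.MORPH_CLOSE,np.ones((7,7)));g=cv2.morphologyEx(g,cv2.MORPH_OPEN,np.ones((15,15)))
n,l,st,_=cv2.connectedComponentsWithStats(g);k=1+np.argmax(st[1:,4])
c=max(cv2.findContours((l==k).astype(np.uint8),0,2)[0],key=cv2.contourArea)[:,0,::-1]*.002+[.301,-.299]
r=cv2.minAreaRect(c.astype(np.float32));print('rect',r)
# colours
hsv=cv2.cvtColor(im,cv2.COLOR_RGB2HSV);H,S,V=cv2.split(hsv)
roi=np.zeros_like(H,bool);roi[165:255,310:405]=1
for nm,mm,z in [('red',((H<8)|(H>172))&(S>120),.091),('green',(H>45)&(H<85)&(S>90),.0895)]:
    v,u=np.nonzero(mm&roi);print(nm,len(u),u.mean(),v.mean(),at_z('top',[[u.mean(),v.mean()]],z).round(4))
print('hub at .105',at_z('top',[[356,210]],.105))
h=P[P[:,2]>.14];h=h[(abs(h[:,0]-.48)<.07)&(abs(h[:,1]+.1)<.09)];print('post',len(h),h.mean(0))
save('crop1',cv2.resize(im[100:260,270:440],None,fx=3.5,fy=3.5,interpolation=3))
print('tip',env.tip_reach)
E
python3 fit.py
```

```text
12923
rect ((0.4927920401096344, -0.10725085437297821), (0.21862703561782837, 0.22118714451789856), 22.036230087280273)
red 12 327.0833333333333 213.08333333333334 [[ 0.479  -0.0571  0.091 ]]
green 10 369.0 242.5 [[ 0.4263 -0.1346  0.0895]]
hub at .105 [[ 0.48323112 -0.10863378  0.105     ]]
post 42 [ 0.47948157 -0.06597474  0.1441555 ]
tip 0.022
```

View pics/crop1.png

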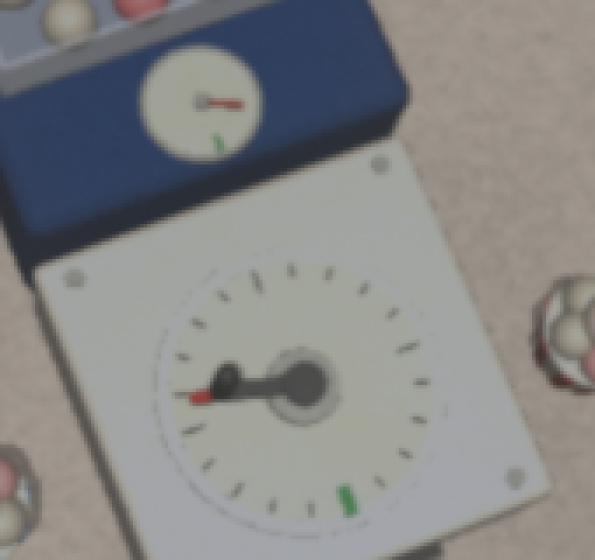

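The measurements agree. The axis is at (0.4855, -0.1103) and zero points to world yaw -158°. The post is at 98°, which reads about 4.47 rad, and the small hand confirms it (67° × 4 ≈ 268°). The tool's -y already lies along the final push direction, so I'll orbit the shut fingers without turning them.

drive_tool --pt "0 46 -35.5 0 0" --pt "0 46 -35.5 0 0" --pt "0 46 -35.5 0 0" --pt "0 46 -35.5 0 0" --pt "0 46 -35.5 0 0"

```text
clock: 1.58
tool_pos: [0.3688, -0.2349, 0.2535]
ee_rot: [3.063, 0.695, 0.001]
contact_force: [0.7, -1.3, -0.5]
finger_gap: 0.0002
grip_force: 0.0
```

drive_tool --pt "0 46 -35.5 0 0" --pt "0 46 -35.5 0 0" --pt "0 46 -35 0 0" --pt "0 0 0 20 0" --pt "0 0 0 0 0"

```text
clock: 2.2
tool_pos: [0.4466, -0.0806, 0.2322]
ee_rot: [-3.062, -0.698, 0.003]
contact_force: [-0.6, -0.1, -0.1]
finger_gap: -0.0001
grip_force: 0.0
```

```bash
cat > plan.py <<'E'
from h import *
import sys
A=np.array([.4855,-.1103])
def plan(targets):
    s=env.state();R=Ro.from_rotvec(s['ee_rot']).as_matrix();p=s['tool_pos'];print('tcp',p.round(4),'t',s['clock'],'F',s['contact_force'].round(2),'gap',round(s['finger_gap'],4),'q6',s['joint_positions'][5].round(2))
    for T in targets: print((1000*R.T@(np.array(T)-p)).round(1),end=' ');p=np.array(T)
    print('\naxes x',R[:,0].round(3),'y',R[:,1].round(3),'z',R[:,2].round(3))
def orb(a,r=.048,z=.137): a=np.radians(a);return [A[0]+r*np.cos(a),A[1]+r*np.sin(a),z]
E
python3 - <<'E'
from plan import *
s=env.state();im,d=env.camera('wrist');save('w1',im)
print(proj('wrist',[[.4855,-.1103,.089],[.4795,-.066,.145],[.4262,-.1343,.0895]],s).round())
plan([orb(143,z=.2),orb(143)]+[orb(a) for a in range(128,-110,-15)])
E
```

```text
[[336. 169.]
 [278. 166.]
 [327. 251.]]
tcp [ 0.4467 -0.0813  0.2332] t 2.25 F [0.17 0.81 0.69] gap 0.0001 q6 2.51
[ 0.4  0.4 33.2] [ 0.1  0.  63. ] [11.8 -4.3 -0. ] [12.5 -1.1 -0. ] [12.3  2.2 -0. ] [11.3  5.3 -0. ] [ 9.6  8.1 -0. ] [ 7.2 10.3 -0. ] [ 4.3 11.8 -0. ] [ 1.1 12.5 -0. ] [-2.2 12.3 -0. ] [-5.3 11.3 -0. ] [-8.1  9.6  0. ] [-10.3   7.2   0. ] [-11.8   4.3   0. ] [-12.5   1.1   0. ] [-12.3  -2.2   0. ] [-11.3  -5.3   0. ] 
axes x [ 0.902  0.432 -0.001] y [ 0.432 -0.902 -0.001] z [-0.001  0.    -1.   ]
```

View pics/w1.png

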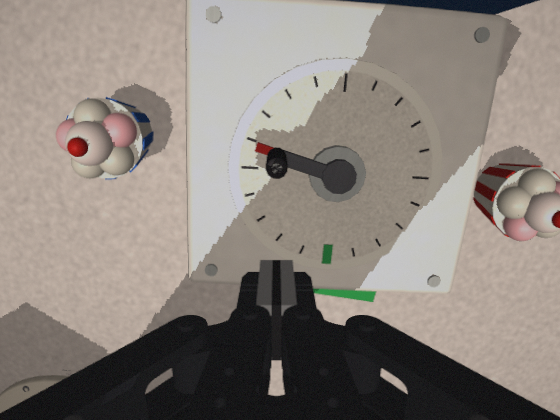

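The wrist view confirms it: post at (276,162), zero mark at (327,253) and hub at (337,175), all close to where they should project. Descending behind the post and starting the orbit.

drive_tool --pt "0 0.5 0.5 48 0" --pt "0 0 0 48 0" --pt "0 0 0 0 0" --pt "0 11.8 -4.3 0 0" --pt "0 6 -0.5 0 0"

```text
clock: 2.88
tool_pos: [0.4634, -0.0694, 0.1398]
ee_rot: [3.062, 0.696, 0.005]
contact_force: [-0.4, -0.7, 0.5]
finger_gap: 0.0001
grip_force: 0.5
```

Run:
```python
from plan import *
plan([orb(a) for a in range(105,-110,-15)])
```

```text
tcp [ 0.4634 -0.0694  0.1398] t 2.875 F [-0.37 -0.75  0.45] gap 0.0001 q6 2.55
[11.1 -0.7  2.9] [11.9  3.9  0. ] [10.5  6.8  0. ] [8.4 9.3 0. ] [ 5.7 11.2  0. ] [ 2.6 12.3  0. ] [-0.7 12.5  0. ] [-3.9 11.9  0. ] [-6.8 10.5  0. ] [-9.3  8.4 -0. ] [-11.2   5.7  -0. ] [-12.3   2.6  -0. ] [-12.5  -0.7  -0. ] [-11.9  -3.9  -0. ] [-10.5  -6.8  -0. ] 
axes x [0.902 0.432 0.003] y [ 0.432 -0.902  0.002] z [ 0.004 -0.001 -1.   ]
```

drive_tool --pt "0 10.5 -0.7 0 0" --pt "0 12 3.9 0 0" --pt "0 10.5 6.8 0 0" --pt "0 8.4 9.3 0 0" --pt "0 5.7 11.2 0 0"

```text
clock: 3.5
tool_pos: [0.5182, -0.0771, 0.1371]
ee_rot: [-3.063, -0.696, 0.0]
contact_force: [-0.1, 0.9, 0.6]
finger_gap: -0.0001
grip_force: 0.5
```

drive_tool --pt "0 2.6 12.3 0 0" --pt "0 -0.7 12.5 0 0" --pt "0 -3.9 11.9 0 0" --pt "0 0 0 0 0"

```text
clock: 4.0
tool_pos: [0.5312, -0.1118, 0.1372]
ee_rot: [3.064, 0.694, -0.001]
contact_force: [-0.3, 0.8, 0.1]
finger_gap: 0.0002
grip_force: 0.0
```

Run:
```python
from plan import *
im,d=env.camera('top');save('t2',cv2.resize(im[100:260,270:440],None,fx=3.5,fy=3.5,interpolation=3))
plan([orb(a) for a in range(-15,-140,-15)])
p=env.state()['tool_pos'][:2]-A;print(np.degrees(np.arctan2(p[1],p[0])),np.hypot(*p))
```

```text
tcp [ 0.5311 -0.1113  0.1373] t 4.05 F [ 0.51 -0.25 -0.34] gap -0.0003 q6 2.49
[-4.3 10.6  0.3] [-9.3  8.4  0. ] [-11.2   5.7   0. ] [-12.3   2.6   0. ] [-12.5  -0.7   0. ] [-11.9  -3.9   0. ] [-10.5  -6.8   0. ] [-8.4 -9.3  0. ] [ -5.7 -11.2   0. ] 
axes x [ 0.902  0.431 -0.   ] y [ 0.431 -0.902 -0.   ] z [-0. -0. -1.]
-1.2164174215585797 0.045645448251173795
```

View pics/t2.png

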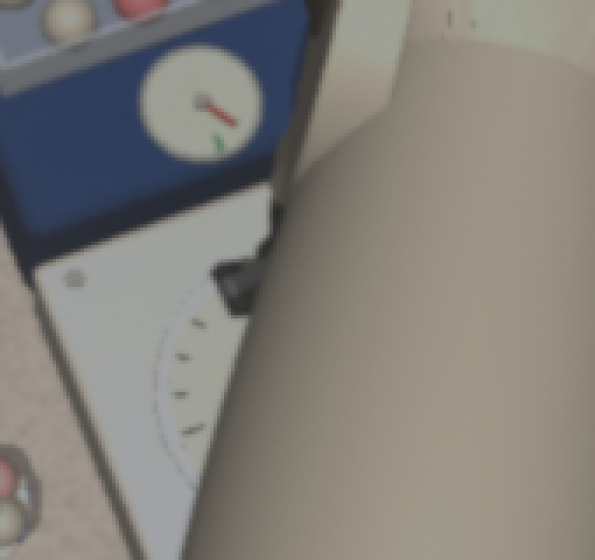

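The small hand has moved from 67° to about 35° off its mark, so the reading is about 140° and the post is following the fingers. Carrying on.

drive_tool --pt "0 -4.3 10.6 0 0" --pt "0 -9.3 8.4 0 0" --pt "0 -11.2 5.7 0 0" --pt "0 -12.3 2.6 0 0" --pt "0 -12.5 -0.7 0 0"

```text
clock: 4.68
tool_pos: [0.4973, -0.1566, 0.1373]
ee_rot: [3.064, 0.695, -0.0]
contact_force: [0.6, 0.1, -0.1]
finger_gap: 0.0001
grip_force: 0.5
```

drive_tool --pt "0 -11.9 -3.9 0 0" --pt "0 -5.5 -3 0 0" --pt "0 0 0 0 0"

```text
clock: 5.05
tool_pos: [0.4791, -0.1572, 0.1375]
ee_rot: [3.063, 0.696, 0.0]
contact_force: [0.8, -0.1, 0.2]
finger_gap: -0.0001
grip_force: 0.0
```

Run:
```python
from plan import *
im,d=env.camera('top');a=im[100:260,270:440]
im,d=env.camera('wrist');save('t3',np.hstack([cv2.resize(a,(425,400),interpolation=3)[:, :375],cv2.resize(im[:300],(425,400))]))
plan([orb(a) for a in range(-105,-140,-7)])
p=env.state()['tool_pos'][:2]-A;print(np.degrees(np.arctan2(p[1],p[0])),np.hypot(*p))
```

```text
tcp [ 0.4795 -0.1573  0.1374] t 5.15 F [-0.42  0.1   0.57] gap 0.0001 q6 2.38
[-5.6 -3.3  0.4] [-4.2 -4.1 -0. ] [-3.7 -4.6 -0. ] [-3.1 -5.  -0. ] [-2.5 -5.3 -0. ] 
axes x [0.902 0.432 0.   ] y [ 0.432 -0.902  0.   ] z [ 0. -0. -1.]
-97.24449192872463 0.047337125458217874
```

View pics/t3.png

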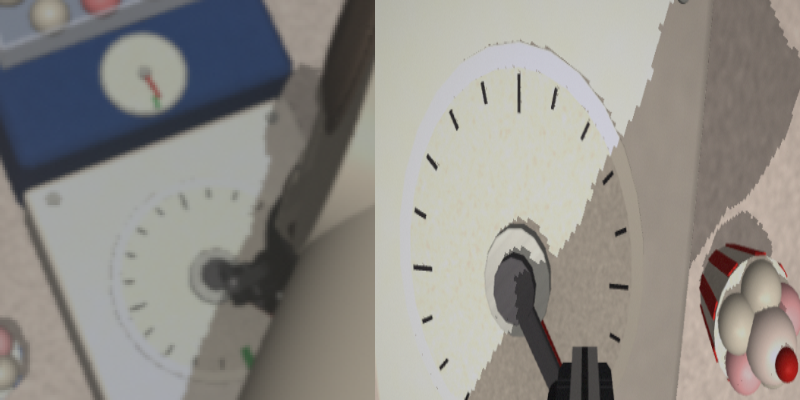

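The small hand is now close to its mark, which leaves about 35–40° to go. Slowing down towards the stop.

drive_tool --pt "0 -5.6 -3.3 0 0" --pt "0 -4.2 -4.1 0 0" --pt "0 -3.7 -4.6 0 0" --pt "0 0 0 0 0"

```text
clock: 5.65
tool_pos: [0.4617, -0.1522, 0.1373]
ee_rot: [3.063, 0.696, -0.0]
contact_force: [-0.1, -0.4, -0.8]
finger_gap: -0.0004
grip_force: 0.2
```

drive_tool --pt "0 -3.1 -4 0 0" --pt "0 -1 -2 0 0" --pt "0 0 -2 0 0" --pt "0 0 0 0 0"

```text
clock: 6.15
tool_pos: [0.4549, -0.1468, 0.1373]
ee_rot: [-3.063, -0.696, 0.0]
contact_force: [1.1, 0.1, -1.4]
finger_gap: 0.0006
grip_force: 0.3
```

Run:
```python
from plan import *
im,d=env.camera('wrist');im,d=env.camera('top');save('t4',cv2.resize(im[100:260,270:440],None,fx=3.5,fy=3.5,interpolation=3))
plan([[.4529,-.1467,.137]])
p=env.state()['tool_pos'][:2]-A;print(np.degrees(np.arctan2(p[1],p[0])),np.hypot(*p))
```

```text
tcp [ 0.455  -0.1469  0.1373] t 6.25 F [ 0.13 -1.3  -0.19] gap 0.0002 q6 2.38
[-1.8 -1.1  0.3] 
axes x [0.902 0.432 0.   ] y [ 0.432 -0.902 -0.   ] z [ 0.  0. -1.]
-129.78829312260845 0.047647007786079706
```

View pics/t4.png

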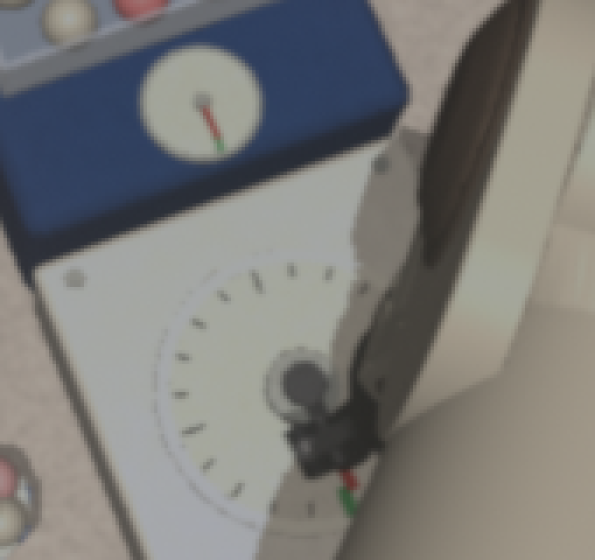

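The pointer at (347,478) is over the green mark and the small hand is on its own mark, so the arm is at or near the stop. Pressing in small steps along -y.

drive_tool --pt "0 0 -2 0 0" --pt "0 0 -1 0 0" --pt "0 0 0 0 0"

```text
clock: 6.62
tool_pos: [0.4536, -0.1442, 0.1373]
ee_rot: [-3.063, -0.696, -0.0]
contact_force: [0.5, -0.5, 0.1]
finger_gap: 0.0
grip_force: 0.3
```

drive_tool --pt "0 0 -2 0 0" --pt "0 0 0 0 0"

```text
clock: 6.88
tool_pos: [0.4528, -0.1424, 0.1373]
ee_rot: [3.063, 0.696, 0.0]
contact_force: [0.2, -0.3, -0.7]
finger_gap: 0.0001
grip_force: 0.8
```

drive_tool --pt "0 0 -2 0 0" --pt "0 0 0 0 0"

```text
clock: 7.12
tool_pos: [0.452, -0.1407, 0.1374]
ee_rot: [3.063, 0.696, 0.0]
contact_force: [1.6, -3.1, 0.2]
finger_gap: -0.0002
grip_force: 1.6
```

drive_tool --pt "0 0 -2 0 0" --pt "0 0 0 0 0"

```text
clock: 7.38
tool_pos: [0.4512, -0.139, 0.1373]
ee_rot: [3.063, 0.696, 0.0]
contact_force: [2.1, -5.0, -1.0]
finger_gap: 0.0001
grip_force: 2.5
```

drive_tool --pt "0 0 -2 0 0" --pt "0 0 0 0 0"

```text
clock: 7.62
tool_pos: [0.4504, -0.1374, 0.1374]
ee_rot: [3.063, 0.696, 0.001]
contact_force: [3.1, -6.9, -1.1]
finger_gap: -0.0003
grip_force: 3.3
```

The force now rises about 1 N per mm, as the stop spring should, and stands near 7.5 N. Holding for just over a second.

drive_tool --pt "0 0 0 0 0" --pt "0 0 0 0 0" --pt "0 0 0 0 0" --pt "0 0 0 0 0" --pt "0 0 0 0 0"

```text
clock: 8.25
tool_pos: [0.4504, -0.1374, 0.1374]
ee_rot: [3.063, 0.695, 0.0]
contact_force: [2.9, -5.6, -1.7]
finger_gap: 0.0
grip_force: 3.2
```

drive_tool --pt "0 0 -1 0 0" --pt "0 0 0 0 0" --pt "0 0 0 0 0" --pt "0 0 0 0 0" --pt "0 0 0 0 0"

```text
clock: 8.88
tool_pos: [0.4501, -0.1366, 0.1374]
ee_rot: [3.062, 0.695, 0.001]
contact_force: [3.4, -5.7, -1.8]
finger_gap: 0.0002
grip_force: 3.6
```

Backing off gently along +y, then lifting.

drive_tool --pt "0 0 2 0 0" --pt "0 0 2 0 0" --pt "0 0 2 0 0" --pt "0 0 2 0 0" --pt "0 0 2 0 0"

```text
clock: 9.5
tool_pos: [0.4539, -0.1449, 0.1372]
ee_rot: [-3.063, -0.696, 0.0]
contact_force: [-0.7, -0.3, 0.2]
finger_gap: 0.0001
grip_force: 0.0
```

drive_tool --pt "0 0 3 0 0" --pt "0 0 8 0 0" --pt "0 0 10 0 0" --pt "0 0 0 -50 0" --pt "0 0 0 -50 0"

```text
clock: 10.12
tool_pos: [0.463, -0.1646, 0.2381]
ee_rot: [-3.063, -0.695, 0.002]
contact_force: [0.4, 0.6, 0.5]
finger_gap: 0.0002
grip_force: 0.0
```

drive_tool --pt "0 -46 35 0 0" --pt "0 -46 35 0 0" --pt "0 -46 35 0 0" --pt "0 0 0 0 0" --pt "0 0 0 0 0"

```text
clock: 10.75
tool_pos: [0.384, -0.3187, 0.2371]
ee_rot: [-3.063, -0.694, -0.0]
contact_force: [-0.3, 0.5, 0.7]
finger_gap: 0.0002
grip_force: 0.0
```

Run:
```python
from plan import *
plan([])
im,d=env.camera('top');a=cv2.resize(im[90:310,240:470],None,fx=2.6,fy=2.6,interpolation=3);save('t5',a)
hsv=cv2.cvtColor(im,cv2.COLOR_RGB2HSV);H,S,V=cv2.split(hsv)
roi=np.zeros_like(H,bool);roi[165:255,310:405]=1
for nm,mm,z in [('red',((H<8)|(H>172))&(S>110),.091),('green',(H>45)&(H<85)&(S>90),.0895)]:
    v,u=np.nonzero(mm&roi)
    if len(u): q=at_z('top',[[u.mean(),v.mean()]],z)[0,:2]-A;print(nm,len(u),np.degrees(np.arctan2(q[1],q[0])),np.hypot(*q))
```

```text
tcp [ 0.384  -0.3187  0.2371] t 10.75 F [-0.31  0.45  0.66] gap 0.0002 q6 2.0

axes x [0.902 0.431 0.   ] y [ 0.431 -0.902 -0.001] z [-0.     0.001 -1.   ]
red 10 -157.63679267030673 0.05371259103116393
green 6 -157.52020048642893 0.06600835912553628
```

View pics/t5.png

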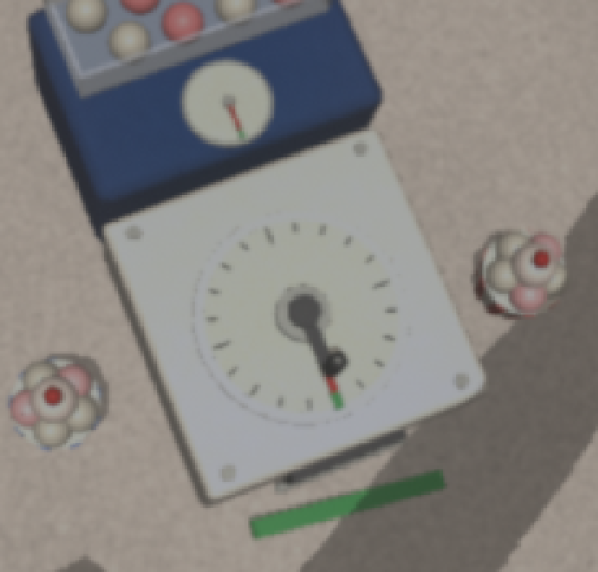

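The pointer lies on the green mark (-157.6° against -157.5°) and the small hand is on its own mark. The cups and clip have not moved, and the arm is clear.

```bash
python3 -c "
from bench import env
print(env.finish_job())"
```

```text
the job is handed in; nothing more can be done
None
```

The counter is zeroed and the job handed in: I held the reset arm against its stop at about 6–7 N for just over a second and let go, the pointer stayed on the green mark, and the cups and clip look unmoved; the hand-in returned no verdict.

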